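# Shim the rocking disk duplicator

## Robot

A 6-joint arm with a two-finger parallel gripper is mounted at the origin on the work surface. World frame = base frame: x ahead of the robot, y to its left, z up, the work surface at z = 0. Lengths are in m, angles in rad, forces in N, time in s.
With the tool pointing down it reaches from about 0.225 to 0.875 m from the base axis. Payload 3.4 kg.
Tool frame: the origin (TCP) lies between the finger pads; the fingertips stand 8 mm ahead of it and the grasp point (between the pads) lies 11 mm behind it; z points along the fingers, y is the line along which they close (so a half turn about z gives the same grasp; the last joint's range is limited). The gripper opens to 85 mm and grips with 20 to 120 N. Pads are 22 mm wide; open, the fingers measure 114 mm over their backs; the gripper's body (76 mm by 85 mm) begins 54 mm behind the grasp point. The pads swing forward as they close: fully open they stand 13 mm farther back than shut.
Start: joints at [-1.446, 0.276, 1.505, -0, 1.361, -0.121], TCP at [0.14, -0.558, 0.239] pointing down, gripper open.
Joint ranges: [-2.89, 2.89], [-0.75, 2.08], [0.22, 2.7], [-1.18, 4.32], [0.11, 2.71], [-2.7, 2.7]. Speed limits (rad/s): [2.57, 2.57, 3.14, 3.14, 3.14, 3.14].

## Interface

Orientations are given as a unit quaternion [w, x, y, z].
In Python, from rig import manip, optics, finder gives the robot as it stands.
- The arm moves only by the tool servo_tool, never from a script. Its argument "increments" is a list of rows, each a list of 7 numbers: the shift along the tool's x, y, z in cm, then the turn, a rotation vector about the tool's x, y, z in degrees, then the closure, from -1 (fully open) to 1 (shut). In form: [[x, y, z, rx, ry, rz, gripper], ...]. A call has exactly 5 rows; each row shifts and turns the commanded pose from where the row before left it, along the tool's axes as they then stand; what a row does not reach is not made up. A row lasts 1/10 s, in which the tool goes at most 50 mm and 8.59 degrees, less where a joint would pass 70% of its speed; a pose out of reach is approached as far as the arm can. A call is refused whole if a number of a shift passes 5 or a number of a turn 8.59, either way. A call with a gripper value outside its range is refused whole. The fingers move at their own pace and stop on an object; "squeeze" is the grip in N (left out, the last holds). Time passes only in rows, so rows that do not move let the fingers close, or fill a call up. It gives the time, the measured TCP pose, the force, the opening and the grip force at its end, in the units of the state.
- manip.get_state(): the state, without advancing time (a new reading comes with each control period).
- optics.get_image(name): name is "side" or "top"; returns the picture (420x560x3 uint8, red, green, blue); there is no depth.
- optics.get_calibration(name): a dict with "fov_y" (degrees; the focal length in pixels is half the picture's height over the tangent of half this angle, whatever the lens; pixels are square), "cx", "cy" (the principal point, pixels), "dist_coeffs" ([k1, k2, p1, p2, k3] as OpenCV has them; the pictures are not rectified), "world_to_cam" (4x4, takes a point from world to camera coordinates). Camera axes: x right, y down, z forward; pixel columns grow to the right and rows downward; lengths in m; the calibration is good to about 2 mm. A picture is of the moment at which its call begins. get_calibration takes no time and is no camera call.
- manip.sign_off(): hands the job in; it is judged then, once.
Trained networks look in the newest picture that a camera, given by its name, has taken for a name from the list of things; names that differ only in an ending like _2 or _b are one class to them, and where a whole thing is asked for, a point or a joint stands for the part that bears it (a point fixed in the world has none). Each returns a list of dicts, best first, with "p" (0 to 1); they miss things now and then, are a little off and sometimes report something else, mostly with a low value. They report only what shows in the picture. A call takes as long as a camera call. They do not tell look-alikes from the thing itself.
- finder.silhouettes(label, camera): "region" (420x560 bool, what is visible of it) and "box" ([centre column, centre row, width, height] in pixels, round what is visible of it).
- finder.tip_of(label, camera): "at" ([column, row] in pixels: a listed point, or the origin of a listed thing).
The state is a dict: "clock": time; "qpos": joint angles; "qd": joint speeds; "effort": joint torques, N m; "position": TCP position; "ee_rot": TCP orientation; "contact_force": force on the tool from outside, world axes, zero at the start; "moment": the same for the moment, N m; "width": finger opening in m; "gripper_force": force on a finger pad.
Only numpy, scipy, OpenCV 4.12 (cv2) and the standard library are available. Lean on these libraries where they do the work, as an engineer would, in place of code of your own. Each camera call takes 0.05 s, during which the arm holds its last target. There are 200 camera calls.

## Task

The beige disk duplicator rocks because its red front foot is too short: without picking the orange wedge up, push it along the bench, thin end first, under the red foot until the tower stands level and no longer sags. Then press down with the fingertips on the yellow pad on top of the tower to check that it stays firm, and let go of everything, leaving the wedge under the foot and the diskettes, hex key, mug and cleaning jacket where they are.

Things in the scene. Friction and masses are not known exactly. Their poses are not given: they have to be found in the camera images.
- wedge: orange plastic wedge, loose, about 90 g, lying flat: 100 mm long, 46 mm wide, 2 mm thick at the tip rising evenly to 22 mm at the flat upright tail face. Origin at the centre of its underside; x axis points to the thin tip (tip edge at x = +50 mm, tail face at -50 mm), z up. It starts in front of the red foot, tip roughly towards it, 30 to 90 mm short of the foot's near edge; it stays where it is wedged.
- foot (a point): short red front foot of the tower: disc, 36 mm diameter, 15 mm high. This point is the centre of its flat sole, which is 6 mm above the bench when sagging, 15 mm when level. x axis points into the tower: push the wedge along +x. The wedge meets the sole with its tip 20 mm past the foot's near edge (18 mm before the origin); the tower is level with the tip 65 mm past it, where the wedge stops hard.
- rock (a joint): how far the tower leans down onto its short foot, about the line through its two neighbouring feet: 0 rad = level, 0.047 rad = sagging fully (start); these are hard stops. Unshimmed it falls back to 0.047. It bears on the wedge with about 5 to 7 N; driving the wedge in takes about 5 to 20 N.
- pad (a point): yellow round pad, 36 mm diameter, 4 mm high, fixed on the tower's flat top near the corner over the red foot. This point is the centre of its top face, 244 mm above the bench when level. It is 80 mm along +x and 58 mm along -y from the foot's origin in the foot's frame. Pressing it loads the red foot.
- stand: the beige duplicator tower, which can rock but not slide: case 250 deep (its x) x 200 wide x 240 mm high. Origin at bench level under the case centre; front face at x = -125 mm, x points front to back, y to the red foot's side. A steel foot plate, top 40 mm above the bench, reaches out to x = -180 mm in front; the red foot is under it at x = -165, y = +120 mm, a red cap above.
- disk1: bystander: blue 3.5-inch diskette lying flat, 90 x 94 x 3.4 mm; origin under its centre
- disk2: bystander: blue 3.5-inch diskette lying flat, 90 x 94 x 3.4 mm; origin under its centre
- disk3: bystander: blue 3.5-inch diskette lying flat, 90 x 94 x 3.4 mm; origin under its centre
- disk4: bystander: blue 3.5-inch diskette lying flat, 90 x 94 x 3.4 mm; origin under its centre
- hexkey: bystander: chrome L-shaped hex key lying flat, 100 x 33 x 6 mm; origin near the middle of the long arm
- mug: bystander: black ceramic mug standing upright, 80 mm diameter, 95 mm high; origin under its centre
- jacket: bystander: cream plastic head-cleaning disk jacket lying flat, 102 x 98 x 4 mm; origin under its centre
Not all that is in view belongs to the job. Of the things that look like the wedge, take the one that is nearest to the robot's base at the start.

How it is judged:
On the way, in this order (a step that is already met when the one before it is completed fails the run):
1. the wedge bears the red foot and the tower stands level, the robot not touching the tower (value of joint rock below 0.009 rad and contact force between wedge and rock_c0 above 1 N and contact force between each of the arm, the fingers and stand below 0.3 N), for 0.2 s.
2. the fingers press the yellow pad with over 3 N and the tower stays level (value of joint rock below 0.009 rad and contact force between wedge and rock_c0 above 1 N and contact force between the fingers and rock_c1 above 3 N), for 0.15 s.
At the end, for the whole second after the job is handed in: The tower stands level (lean under 0.009 rad of the 0.047 it sagged), its red foot resting on the wedge with over 1 N, wedge flat (within 0.1 rad) and at rest (value of joint rock below 0.009 rad and contact force between wedge and rock_c0 above 1 N and linear speed of wedge below 0.02 m/s and angle between wedge's own z axis and vertical below 0.1 rad and velocity of joint rock below 0.02 rad/s); the robot touches nothing.
It fails at once if the wedge is lifted or tipped up (height (world z) of wedge above 0.012 m or angle between wedge's own z axis and vertical above 0.3 rad).
It fails at once if a bystander is shifted by more than 20 mm (distance of any of disk1, disk2, disk3, disk4, hexkey, mug, jacket from where it was at the start of the episode above 0.02 m).
It also fails if it takes over 58 s, if anything falls off the work surface, if the arm or the gripper's body presses on something with over 40 N, if the wrist force passes 120 N, or if a joint passes its speed limit or range.

## Working session

There is one attempt and no reset: what is moved stays moved. The work goes in short steps, Python scripts to look and compute and a tool call to move; the robot and the scene stay as the last step left them, time stands still between calls to the robot, and variables do not carry over. Pictures are saved under pics/ and viewed, at most 10 in all, crops included, and the job is handed in when it is done.

Besides the shell and the picture viewer there is one more tool, called after "Call:" by a JSON object that holds its "op" and its "data", one argument or row to a line. servo_tool: Moves the arm, as the interface text tells. Its arguments: {"type":"object","properties":{"increments":{"type":"array","items":{"type":"array","items":{"type":"number"}}},"squeeze":{"type":"number"}},"required":["increments"]}

```bash
mkdir -p pics; cat > h.py <<'E'
import numpy as np, cv2
from rig import manip, optics, finder
def K(c):
    f=210/np.tan(np.radians(c["fov_y"])/2); return np.array([[f,0,c["cx"]],[0,f,c["cy"]],[0,0,1.]])
def ray(cam,px,z):
    c=optics.get_calibration(cam); T=np.array(c["world_to_cam"])
    u=cv2.undistortPoints(np.array([[px]],float),K(c),np.array(c["dist_coeffs"],float))[0,0]
    R,t=T[:3,:3],T[:3,3]; o=-R.T@t; d=R.T@np.array([u[0],u[1],1])
    return o+d*(z-o[2])/d[2]
def proj(cam,P):
    c=optics.get_calibration(cam); T=np.array(c["world_to_cam"])
    return cv2.projectPoints(np.array([P],float),cv2.Rodrigues(T[:3,:3])[0],T[:3,3],K(c),np.array(c["dist_coeffs"],float))[0][0,0]
def save(cam,name):
    im=optics.get_image(cam); cv2.imwrite(f"pics/{name}.png",im[:,:,::-1]); return im
E
python3 - <<'E'
from h import *
ims={c:save(c,c+"0") for c in("top","side")}
cv2.imwrite("pics/both.png",cv2.resize(np.vstack([ims["top"],ims["side"]])[:,:,::-1],None,fx=.71,fy=.71))
hs=dict(wedge=0,foot=.006,pad=.235,stand=0,disk1=0,hexkey=0,mug=0,jacket=0)
for c in("top","side"):
    ct=np.array(optics.get_calibration(c)["world_to_cam"]);print(c,(-ct[:3,:3].T@ct[:3,3]).round(3))
    for n,z in hs.items():
        for d in finder.tip_of(n,c):
            if d["p"]>.2: print(n,round(d["p"],2),np.round(d["at"],1),ray(c,d["at"],z).round(3))
print(manip.get_state())
E
```

```text
top [0.389 0.11  1.208]
wedge 0.97 [238.4 197.1] [0.625 0.195 0.   ]
wedge 0.91 [281.7 172.3] [0.703 0.057 0.   ]
wedge 0.73 [305.8 212.7] [ 0.571 -0.015  0.   ]
wedge 0.6 [389.9 161.4] [ 0.734 -0.295  0.   ]
foot 0.71 [340.4 200.2] [ 0.608 -0.125  0.006]
foot 0.21 [292.7 249.1] [0.458 0.03  0.006]
pad 0.71 [387.2 202.8] [ 0.557 -0.201  0.235]
pad 0.69 [307.4 210.1] [0.542 0.005 0.235]
pad 0.54 [291.  248.8] [0.446 0.049 0.235]
stand 0.64 [205.9 188.5] [0.655 0.297 0.   ]
disk1 0.97 [148.7 221.1] [0.555 0.475 0.   ]
disk1 0.86 [341.3 163.9] [ 0.727 -0.136  0.   ]
disk1 0.78 [294.2 249.3] [0.458 0.025 0.   ]
disk1 0.71 [168.8 273.9] [0.391 0.41  0.   ]
disk1 0.65 [207.6 258.3] [0.436 0.291 0.   ]
hexkey 0.62 [203.4 192.2] [0.643 0.305 0.   ]
mug 0.58 [168.5 170.9] [0.715 0.416 0.   ]
jacket 0.58 [168.7 276.2] [0.384 0.41  0.   ]
side [ 1.179 -0.394  0.913]
wedge 0.73 [157.2 244.5] [ 0.331 -0.134  0.   ]
wedge 0.7 [247.7 279.5] [ 0.578 -0.019  0.   ]
wedge 0.7 [321.7 250.7] [0.627 0.183 0.   ]
wedge 0.63 [305.5 293.8] [0.701 0.061 0.   ]
wedge 0.63 [178.8 400.2] [ 0.731 -0.304  0.   ]

[... 548 characters left out ...]
19 0.   ]
{'clock': 0.9, 'qpos': array([-1.44603360e+00,  2.75854189e-01,  1.50488136e+00, -8.19416918e-06,
        1.36070672e+00, -1.21025601e-01]), 'qd': array([ 0.00029174, -0.0010037 , -0.0011753 , -0.00171551, -0.00062512,
        0.00051587]), 'effort': array([-4.05754345e-04, -4.16645586e+01, -2.46101761e+01, -3.32995332e-04,
       -2.96270775e-05,  6.27023383e-06]), 'position': array([ 0.13989156, -0.55775842,  0.23936161]), 'ee_rot': array([ 7.52019508e-05,  9.92457904e-01,  1.22585900e-01, -3.86655037e-06]), 'contact_force': array([-0.71137801,  0.33079378,  0.19624481]), 'moment': array([ 0.02193576, -0.02892567,  0.01808315]), 'gripper_force': 0.0, 'width': 0.08537302888086805}
```

View pics/top0.png

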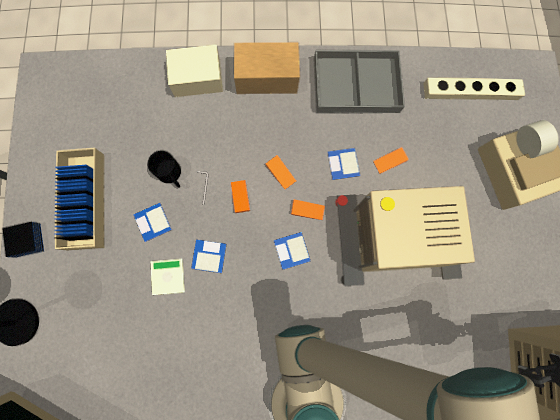

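View pics/side0.png

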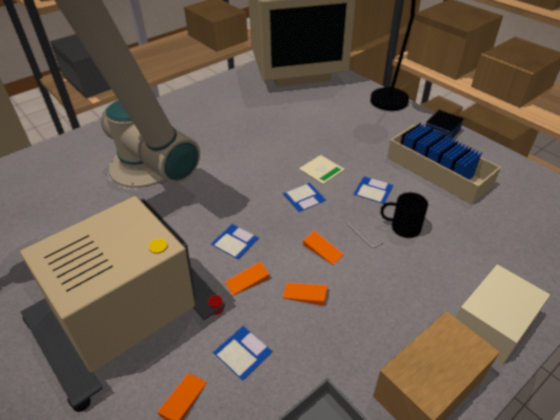

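The top view shows four orange wedges at (307,209), (240,197), (281,172) and (390,161). The networks put their distances from the base at about 0.58, 0.65, 0.71 and 0.79 m. The one at (307,209) is nearest, and it lies in front of the red foot at (342,200). I'll confirm it in a crop and measure its axes.

```bash
python3 - <<'E'
from h import *
t=cv2.imread("pics/top0.png"); s=cv2.imread("pics/side0.png")
a=cv2.resize(t[150:280,260:400],(600,557),interpolation=cv2.INTER_CUBIC)[:, :]
b=cv2.resize(s[210:330,180:330],(600,480),interpolation=cv2.INTER_CUBIC)
cv2.imwrite("pics/crop.png",np.hstack([cv2.resize(a,(400,371)),np.vstack([cv2.resize(b,(400,320)),np.zeros((51,400,3),np.uint8)])]))
def mask(im,lo,hi):
    return cv2.inRange(cv2.cvtColor(im,cv2.COLOR_BGR2HSV),lo,hi)
for cam,im,(x0,y0,x1,y1) in(("top",t,(285,195,330,222)),("side",s,(222,260,275,297))):
    m=mask(im,(4,150,80),(18,255,255)); k=np.zeros_like(m);k[y0:y1,x0:x1]=m[y0:y1,x0:x1]
    c=max(cv2.findContours(k,0,1)[0],key=cv2.contourArea)
    W=np.array([ray(cam,p[0],.012)[:2] for p in c])*1000
    print(cam,"wedge",cv2.minAreaRect(W.astype(np.float32)))
    ap=cv2.approxPolyDP(c,3,True)[:,0]; print([(p.tolist(),ray(cam,p,.0)[:2].round(3).tolist(),ray(cam,p,.022)[:2].round(3).tolist()) for p in ap])
for n,z,b in(("red",.045,None),("yel",.24,None)):
  for cam,im in(("top",t),("side",s)):
    m=mask(im,(0,150,60),(3,255,255))|mask(im,(176,150,60),(180,255,255)) if n=="red" else mask(im,(24,180,120),(33,255,255))
    N,l,st,ce=cv2.connectedComponentsWithStats(m); i=1+np.argmax(st[1:,4]); print(n,cam,ce[i].round(1),st[i],[ray(cam,ce[i],zz).round(3).tolist() for zz in((.04,.05,.06) if n=="red" else (.235,))])
# plate edges in top: left edge of dark bar & tower top corners
for p in((338,197),(343,284),(358,193),(362,284),(373,191),(465,187),(474,262),(374,269)): print(p,ray("top",p,.04 if p[0]<365 else .238).round(3))
E
```

```text
top wedge ((579.6983642578125, -20.004878997802734), (98.92801666259766, 47.634185791015625), 77.35565185546875)
[([294, 199], [0.616, 0.02], [0.611, 0.022]), ([292, 214], [0.568, 0.028], [0.565, 0.03]), ([322, 219], [0.55, -0.065], [0.547, -0.062]), ([324, 206], [0.591, -0.074], [0.588, -0.07])]
side wedge ((581.2940673828125, -22.83380126953125), (106.13465118408203, 57.74481964111328), 82.32675170898438)
[([260, 262], [0.554, 0.038], [0.569, 0.028]), ([225, 282], [0.549, -0.066], [0.564, -0.074]), ([232, 294], [0.589, -0.074], [0.603, -0.081]), ([268, 278], [0.607, 0.022], [0.621, 0.012])]
red top [341.6 200.1] [336 195  12  11  92] [[0.602, -0.122, 0.04], [0.6, -0.12, 0.05], [0.598, -0.118, 0.06]]
red side [214.7 301.2] [208 295  14  13 151] [[0.606, -0.129, 0.04], [0.612, -0.132, 0.05], [0.619, -0.135, 0.06]]
yel top [387.2 203.5] [381 197  14  14 146] [[0.555, -0.201, 0.235]]
yel side [157.4 245.4] [149 239  17  14 171] [[0.552, -0.201, 0.235]]
(338, 197) [ 0.612 -0.112  0.04 ]
(343, 284) [ 0.349 -0.114  0.04 ]
(358, 193) [ 0.623 -0.174  0.04 ]
(362, 284) [ 0.347 -0.171  0.04 ]
(373, 191) [ 0.588 -0.165  0.238]
(465, 187) [ 0.595 -0.412  0.238]
(474, 262) [ 0.399 -0.417  0.238]
(374, 269) [ 0.39  -0.156  0.238]
```

View pics/crop.png

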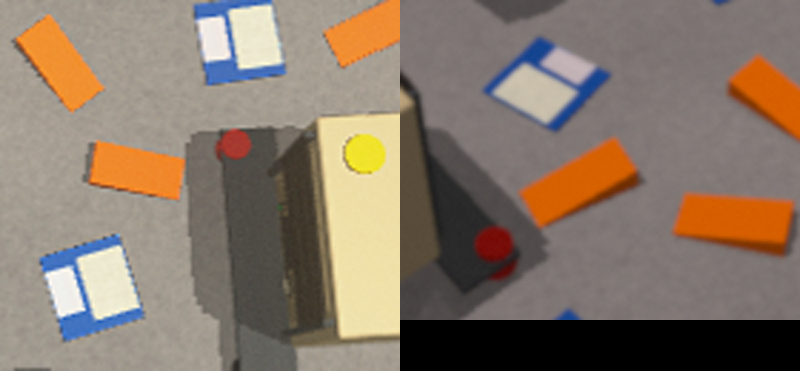

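The crop confirms it: the wedge at (307,209) has its tall face at the left (+y) end and its tip facing the red foot. Centre is about (0.580,-0.021) with heading about -101°. The red foot is at about (0.603,-0.124) with its axis at about -88°. I'll grip it lightly on the bench to line it up, then push it from behind.

```bash
cat >> h.py <<'E'
from scipy.spatial.transform import Rotation as Ro
def plan(segs,g,p=None,psi=None):
    """segs: (pos, yaw of tool x in deg, rows). prints rows for the tool"""
    s=manip.get_state(); 
    if p is None:
        p=s["position"]; x=Ro.from_quat(np.roll(s["ee_rot"],-1)).as_matrix()[:,0]; psi=np.degrees(np.arctan2(x[1],x[0]))
    print("from",np.round(p,4),round(psi,2), "tilt",Ro.from_quat(np.roll(s["ee_rot"],-1)).as_matrix()[:,2].round(3))
    k=0
    for q,a,n in segs:
        for i in range(n):
            d=(np.array(q)-p)/(n-i)*100; w=(a-psi)/(n-i)
            c,sn=np.cos(np.radians(psi)),np.sin(np.radians(psi))
            r=[round(c*d[0]+sn*d[1],2),round(sn*d[0]-c*d[1],2),round(-d[2],2),0,0,round(-w,2),g]
            p=p+np.array([c*r[0]+sn*r[1],sn*r[0]-c*r[1],-r[2]])/100; psi-=r[5]
            print(r,end=",\n" if k%5<4 else "\n\n"); k+=1
E
python3 - <<'E'
from h import *
plan([([.14,-.558,.36],14,3),([.584,.003,.36],79.3,17),([.584,.003,.08],79.3,10)],-0.5)
E
```

```text
from [ 0.1399 -0.5578  0.2394] 14.08 tilt [ 0. -0. -1.]
[np.float64(0.0), np.float64(0.01), np.float64(-4.02), 0, 0, np.float64(0.03), -0.5],
[np.float64(0.0), np.float64(0.01), np.float64(-4.02), 0, 0, np.float64(0.03), -0.5],
[np.float64(0.0), np.float64(0.01), np.float64(-4.02), 0, 0, np.float64(0.02), -0.5],
[np.float64(3.33), np.float64(-2.57), np.float64(-0.0), 0, 0, np.float64(-3.84), -0.5],
[np.float64(3.5), np.float64(-2.34), np.float64(-0.0), 0, 0, np.float64(-3.84), -0.5]

[np.float64(3.65), np.float64(-2.1), np.float64(-0.0), 0, 0, np.float64(-3.84), -0.5],
[np.float64(3.78), np.float64(-1.85), np.float64(-0.0), 0, 0, np.float64(-3.84), -0.5],
[np.float64(3.89), np.float64(-1.6), np.float64(-0.0), 0, 0, np.float64(-3.84), -0.5],
[np.float64(3.99), np.float64(-1.33), np.float64(-0.0), 0, 0, np.float64(-3.84), -0.5],
[np.float64(4.07), np.float64(-1.06), np.float64(-0.0), 0, 0, np.float64(-3.84), -0.5]

[np.float64(4.14), np.float64(-0.79), np.float64(-0.0), 0, 0, np.float64(-3.84), -0.5],
[np.float64(4.18), np.float64(-0.51), np.float64(-0.0), 0, 0, np.float64(-3.84), -0.5
[... 815 characters left out ...]
p.float64(2.8), 0, 0, np.float64(0.0), -0.5],
[np.float64(0.0), np.float64(0.0), np.float64(2.8), 0, 0, np.float64(0.0), -0.5],
[np.float64(0.0), np.float64(0.0), np.float64(2.8), 0, 0, np.float64(0.0), -0.5],
[np.float64(0.0), np.float64(0.0), np.float64(2.8), 0, 0, np.float64(0.0), -0.5]

[np.float64(0.0), np.float64(0.0), np.float64(2.8), 0, 0, np.float64(0.0), -0.5],
[np.float64(0.0), np.float64(0.0), np.float64(2.8), 0, 0, np.float64(0.0), -0.5],
[np.float64(0.0), np.float64(0.0), np.float64(2.8), 0, 0, np.float64(0.0), -0.5],
[np.float64(0.0), np.float64(0.0), np.float64(2.8), 0, 0, np.float64(0.0), -0.5],
[np.float64(0.0), np.float64(0.0), np.float64(2.8), 0, 0, np.float64(0.0), -0.5]
```

Call:
{"op": "servo_tool", "data": {
  "increments": [
    [0, 0, -4, 0, 0, 0, -0.5],
    [0, 0, -4, 0, 0, 0, -0.5],
    [0, 0, -4, 0, 0, 0, -0.5],
    [3.3, -2.6, 0, 0, 0, -3.8, -0.5],
    [3.5, -2.3, 0, 0, 0, -3.8, -0.5]
  ],
  "squeeze": 20
}}

```text
clock: 1.4
position: [0.1921, -0.4924, 0.3607]
ee_rot: [0.002, 0.982, 0.188, 0.0]
contact_force: [0.8, 0.0, -0.5]
width: 0.0637
gripper_force: 0.0
```

Call:
{"op": "servo_tool", "data": {
  "increments": [
    [3.6, -2.1, 0, 0, 0, -3.8, -0.5],
    [3.8, -1.8, 0, 0, 0, -3.8, -0.5],
    [3.9, -1.6, 0, 0, 0, -3.8, -0.5],
    [4.0, -1.3, 0, 0, 0, -3.8, -0.5],
    [4.1, -1.1, 0, 0, 0, -3.8, -0.5]
  ]
}}

```text
clock: 1.9
position: [0.3237, -0.3258, 0.3595]
ee_rot: [0.0, 0.937, 0.349, 0.0]
contact_force: [0.4, -0.3, 0.3]
width: 0.0641
gripper_force: 0.0
```

Call:
{"op": "servo_tool", "data": {
  "increments": [
    [4.1, -0.8, 0, 0, 0, -3.8, -0.5],
    [4.2, -0.5, 0, 0, 0, -3.8, -0.5],
    [4.2, -0.2, 0, 0, 0, -3.8, -0.5],
    [4.2, 0, 0, 0, 0, -3.8, -0.5],
    [4.2, 0.3, 0, 0, 0, -3.8, -0.5]
  ]
}}

```text
clock: 2.4
position: [0.4543, -0.161, 0.3595]
ee_rot: [0.0, 0.867, 0.499, 0.0]
contact_force: [-0.3, -0.6, 0.2]
width: 0.0641
gripper_force: 0.0
```

Call:
{"op": "servo_tool", "data": {
  "increments": [
    [4.2, 0.6, 0, 0, 0, -3.8, -0.5],
    [4.1, 0.9, 0, 0, 0, -3.8, -0.5],
    [4.0, 1.2, 0, 0, 0, -3.8, -0.5],
    [4.0, 1.4, 0, 0, 0, -3.8, -0.5],
    [3.8, 1.7, 0, 0, 0, -3.8, -0.5]
  ]
}}

```text
clock: 2.9
position: [0.5862, 0.0028, 0.3594]
ee_rot: [0.0, 0.772, 0.635, 0.0]
contact_force: [-0.1, -1.1, 0.3]
width: 0.064
gripper_force: 0.0
```

Call:
{"op": "servo_tool", "data": {
  "increments": [
    [0, 0, 4.5, 0, 0, 0, -0.5],
    [0, 0, 4.5, 0, 0, 0, -0.5],
    [0, 0, 4.5, 0, 0, 0, -0.5],
    [0, 0, 4.5, 0, 0, 0, -0.5],
    [0, 0, 4.5, 0, 0, 0, -0.5]
  ]
}}

```text
clock: 3.4
position: [0.5853, 0.0013, 0.1329]
ee_rot: [0.0, 0.773, 0.634, 0.0]
contact_force: [0.5, -0.4, 0.4]
width: 0.064
gripper_force: 0.0
```

Call:
{"op": "servo_tool", "data": {
  "increments": [
    [0, 0, 2, 0, 0, 0, -0.5],
    [0, 0, 2, 0, 0, 0, -0.5],
    [0, 0, 1, 0, 0, 0, -0.5],
    [0, 0, 0, 0, 0, 0, -0.5],
    [0, 0, 0, 0, 0, 0, -0.5]
  ]
}}

```text
clock: 3.9
position: [0.586, 0.001, 0.085]
ee_rot: [0.001, 0.773, 0.634, 0.0]
contact_force: [0.7, -0.0, 0.4]
width: 0.0639
gripper_force: 0.0
```

```bash
python3 - <<'E'
from h import *
a=save("top","t1"); b=save("side","s1")
cv2.imwrite("pics/c1.png",cv2.resize(np.hstack([a[160:280,250:390],b[210:330,190:330]])[:,:,::-1],(800,343),interpolation=cv2.INTER_CUBIC))
s=manip.get_state(); print(s["clock"],s["width"],s["contact_force"])
plan([([.584,.003,.009],79.3,5)],-0.5)
E
```

```text
4.0 0.06391154667483144 [ 0.68008108 -0.08650548  0.0404719 ]
from [0.5864 0.001  0.0857] 78.68 tilt [ 0.003 -0.    -1.   ]
[np.float64(0.03), np.float64(-0.05), np.float64(1.53), 0, 0, np.float64(-0.12), -0.5],
[np.float64(0.03), np.float64(-0.06), np.float64(1.53), 0, 0, np.float64(-0.12), -0.5],
[np.float64(0.03), np.float64(-0.05), np.float64(1.54), 0, 0, np.float64(-0.13), -0.5],
[np.float64(0.03), np.float64(-0.06), np.float64(1.53), 0, 0, np.float64(-0.12), -0.5],
[np.float64(0.03), np.float64(-0.05), np.float64(1.54), 0, 0, np.float64(-0.13), -0.5]
```

View pics/c1.png

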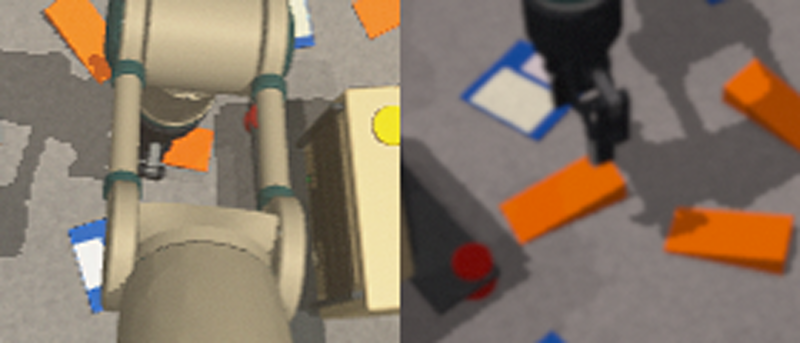

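The fingers hang over the tail half of the wedge: the gripper is at about (600,150) in the crop and the wedge at (565,195). The way down is clear, so I'll descend and close lightly.

Call:
{"op": "servo_tool", "data": {
  "increments": [
    [0, -0.2, 2, 0, 0, -0.6, -0.5],
    [0, 0, 2, 0, 0, 0, -0.5],
    [0, 0, 2, 0, 0, 0, -0.5],
    [0, 0, 1.0, 0, 0, 0, -0.5],
    [0, 0, 0.5, 0, 0, 0, -0.5]
  ]
}}

```text
clock: 4.5
position: [0.5835, 0.0015, 0.0092]
ee_rot: [0.0, 0.77, 0.638, 0.0]
contact_force: [-0.3, -1.1, 0.7]
width: 0.0641
gripper_force: 0.0
```

Call:
{"op": "servo_tool", "data": {
  "increments": [
    [0, 0, 0.2, 0, 0, 0, -0.5],
    [0, 0, 0, 0, 0, 0, -0.2],
    [0, 0, 0, 0, 0, 0, 0.0],
    [0, 0, 0, 0, 0, 0, 0.2],
    [0, 0, 0, 0, 0, 0, 0.2]
  ],
  "squeeze": 20
}}

```text
clock: 5.0
position: [0.5841, 0.0014, 0.0082]
ee_rot: [0.001, 0.77, 0.638, 0.001]
contact_force: [-0.5, -0.4, 3.9]
width: 0.0453
gripper_force: 22.6
```

```bash
python3 - <<'E'
from h import *
b=save("side","s2")
cv2.imwrite("pics/c2.png",cv2.resize(b[210:330,180:320][:,:,::-1],(560,480),interpolation=cv2.INTER_CUBIC))
s=manip.get_state(); print(s["clock"],s["width"],s["contact_force"],s["gripper_force"])
x=s["position"]; print(x)
# aligned: wedge heading -88; grip 22 mm behind centre; tip to sit 12 mm short of the foot edge
u=np.array([np.cos(np.radians(-88)),np.sin(np.radians(-88))]); F=np.array([.603,-.124])
t=F-u*(.018+.012+.05+.022); plan([([*t,x[2]],92,10)],.2)
E
```

```text
5.05 0.045314024584021874 [0.55135997 0.06908795 5.04735897] 22.673809183761477
[0.58412974 0.00140212 0.00817378]
from [0.5841 0.0014 0.0082] 79.28 tilt [ 0.002 -0.    -1.   ]
[np.float64(-0.2), np.float64(0.19), np.float64(-0.0), 0, 0, np.float64(-1.27), 0.2],
[np.float64(-0.21), np.float64(0.19), np.float64(-0.0), 0, 0, np.float64(-1.27), 0.2],
[np.float64(-0.21), np.float64(0.19), np.float64(-0.0), 0, 0, np.float64(-1.27), 0.2],
[np.float64(-0.21), np.float64(0.18), np.float64(-0.0), 0, 0, np.float64(-1.27), 0.2],
[np.float64(-0.22), np.float64(0.18), np.float64(-0.0), 0, 0, np.float64(-1.27), 0.2]

[np.float64(-0.22), np.float64(0.17), np.float64(-0.0), 0, 0, np.float64(-1.27), 0.2],
[np.float64(-0.23), np.float64(0.16), np.float64(-0.0), 0, 0, np.float64(-1.27), 0.2],
[np.float64(-0.23), np.float64(0.16), np.float64(-0.0), 0, 0, np.float64(-1.28), 0.2],
[np.float64(-0.23), np.float64(0.16), np.float64(-0.0), 0, 0, np.float64(-1.27), 0.2],
[np.float64(-0.24), np.float64(0.15), np.float64(-0.0), 0, 0, np.float64(-1.28), 0.2]
```

View pics/c2.png

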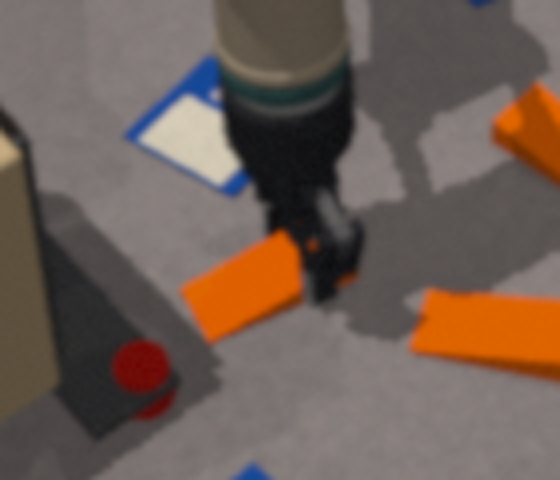

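The fingers hold the wedge near its tail, at (320,265) in the crop, and the tip at (200,315) is short of the foot. Next I'll slide and turn it onto the foot's axis.

Call:
{"op": "servo_tool", "data": {
  "increments": [
    [-0.2, 0.2, 0, 0, 0, -1.3, 0.2],
    [-0.2, 0.2, 0, 0, 0, -1.3, 0.2],
    [-0.2, 0.2, 0, 0, 0, -1.3, 0.2],
    [-0.2, 0.2, 0, 0, 0, -1.3, 0.2],
    [-0.2, 0.2, 0, 0, 0, -1.3, 0.2]
  ]
}}

```text
clock: 5.55
position: [0.5903, -0.0084, 0.0082]
ee_rot: [-0.002, 0.733, 0.681, -0.0]
contact_force: [-4.5, 4.0, 10.5]
width: 0.0458
gripper_force: 23.3
```

Call:
{"op": "servo_tool", "data": {
  "increments": [
    [-0.2, 0.2, 0, 0, 0, -1.3, 0.2],
    [-0.2, 0.2, 0, 0, 0, -1.3, 0.2],
    [-0.2, 0.2, 0, 0, 0, -1.3, 0.2],
    [-0.3, 0.1, 0, 0, 0, -1.3, 0.2],
    [0, 0, 0, 0, 0, -1.0, 0.2]
  ]
}}

```text
clock: 6.05
position: [0.5979, -0.0185, 0.0082]
ee_rot: [-0.001, 0.695, 0.719, 0.0]
contact_force: [-2.2, 1.5, 7.6]
width: 0.0455
gripper_force: 23.0
```

```bash
python3 - <<'E'
from h import *
b=save("side","s3"); a=save("top","t3")
s=manip.get_state(); print(s["clock"],s["width"],s["contact_force"],s["position"])
m=cv2.inRange(cv2.cvtColor(b,cv2.COLOR_RGB2HSV),(4,150,80),(18,255,255)); k=np.zeros_like(m);k[255:315,215:262]=m[255:315,215:262]
c=max(cv2.findContours(k,0,1)[0],key=cv2.contourArea)
for p in cv2.approxPolyDP(c,2.5,True)[:,0]: print(p,ray("side",p,.002)[:2].round(3))
F=np.array([.603,-.124,.0])
u=np.array([.035,-.999,0]);v=np.array([.999,.035,0])
S=b.copy()
for d,w in((0,0),(-.018,0),(-.03,.023),(-.03,-.023),(-.13,.023),(-.13,-.023)):
    q=proj("side",F+u*d+v*w+[0,0,.002 if d>-.1 else .022]);print(d,w,q.round(1)); cv2.circle(S,tuple(int(i) for i in q),1,(0,255,255),-1)
cv2.imwrite("pics/c3.png",cv2.resize(np.hstack([S[220:330,180:300],a[170:280,270:390]])[:,:,::-1],(800,367),interpolation=cv2.INTER_CUBIC))
E
```

```text
6.15 0.0456019419080042 [-2.92903489  1.98059886  7.8073848 ] [ 0.5978714  -0.01853877  0.00816808]
[249 274] [ 0.568 -0.007]
[223 295] [ 0.579 -0.092]
[233 306] [ 0.619 -0.092]
[254 292] [ 0.619 -0.031]
[254 281] [ 0.593 -0.011]
0 0 [217.7 308.9]
-0.018 0 [223.9 304.5]
-0.03 0.023 [234.  307.8]
-0.03 -0.023 [222.2 295.6]
-0.13 0.023 [266.5 279.3]
-0.13 -0.023 [254.3 268.1]
```

View pics/c3.png

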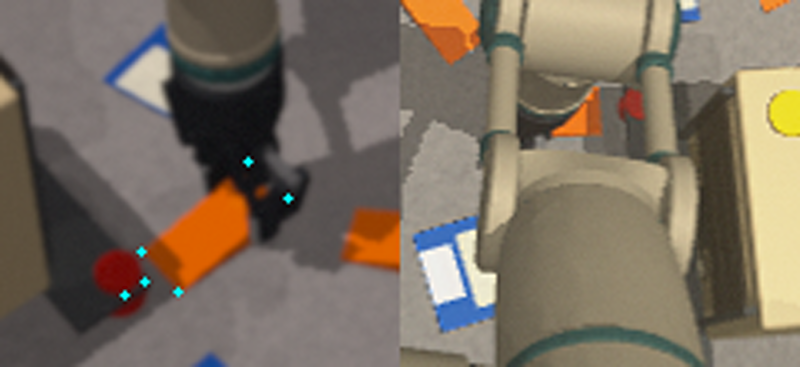

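The wedge is on the axis, its tip edge at pixels (223,295)-(233,306), about 12 mm short of the foot. The foot's sole at (217,309) matches the prediction. I'll slide it, still gripped, until the tip is about 18 mm past the foot's near edge, then release and push from behind.

Call:
{"op": "servo_tool", "data": {
  "increments": [
    [-0.6, 0.1, 0, 0, 0, 0, 0.2],
    [-0.6, 0, 0, 0, 0, 0, 0.2],
    [-0.6, 0, 0, 0, 0, 0, 0.2],
    [-0.6, 0, 0, 0, 0, 0, 0.2],
    [-0.6, 0, 0, 0, 0, 0, 0.2]
  ]
}}

```text
clock: 6.65
position: [0.601, -0.0477, 0.0082]
ee_rot: [-0.0, 0.695, 0.719, 0.001]
contact_force: [-1.0, 4.5, 6.1]
width: 0.0457
gripper_force: 22.8
```

Call:
{"op": "servo_tool", "data": {
  "increments": [
    [0, 0, 0, 0, 0, 0, 0.0],
    [0, 0, 0, 0, 0, 0, -0.3],
    [0, 0, 0, 0, 0, 0, -0.5],
    [0, 0, -0.5, 0, 0, 0, -0.5],
    [2.0, 0, 0, 0, 0, 0, -0.5]
  ]
}}

```text
clock: 7.15
position: [0.6007, -0.0308, 0.0128]
ee_rot: [0.001, 0.695, 0.719, 0.0]
contact_force: [0.2, -0.4, -0.1]
width: 0.064
gripper_force: 0.0
```

Call:
{"op": "servo_tool", "data": {
  "increments": [
    [2.2, 0, 0, 0, 0, 0, -0.5],
    [1, 0, 0, 0, 0, 0, 0.0],
    [0, 0, 0, 0, 0, 0, 0.6],
    [0, 0, 0, 0, 0, 0, 0.6],
    [0, 0, 0.3, 0, 0, 0, 0.6]
  ]
}}

```text
clock: 7.65
position: [0.5993, 0.0021, 0.0096]
ee_rot: [0.001, 0.695, 0.719, 0.0]
contact_force: [0.0, -0.4, 0.4]
width: 0.0169
gripper_force: 0.0
```

```bash
python3 - <<'E'
from h import *
b=save("side","s4")
s=manip.get_state(); print(s["clock"],s["width"],s["contact_force"],s["position"])
cv2.imwrite("pics/c4.png",cv2.resize(b[230:330,180:300][:,:,::-1],(600,500),interpolation=cv2.INTER_CUBIC))
E
```

```text
7.7 0.017029935278962117 [ 0.07062023 -0.12398698 -0.00295215] [0.59876711 0.002091   0.00883327]
```

View pics/c4.png

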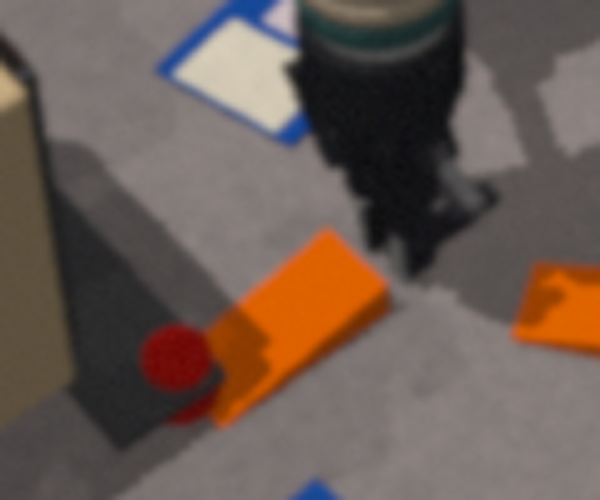

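Released: the wedge lies straight with its tip starting under the foot, at (190,400) in the crop. The fingers are half shut behind its tail at (400,260). Now I'll push.

Call:
{"op": "servo_tool", "data": {
  "increments": [
    [-0.6, 0.2, 0, 0, 0, 0, 0.6],
    [-0.5, 0, 0, 0, 0, 0, 0.6],
    [-0.5, 0, 0, 0, 0, 0, 0.6],
    [-0.5, 0, 0, 0, 0, 0, 0.6],
    [-0.5, 0, 0, 0, 0, 0, 0.6]
  ]
}}

```text
clock: 8.2
position: [0.6013, -0.0199, 0.0093]
ee_rot: [-0.003, 0.696, 0.718, 0.002]
contact_force: [0.2, 13.0, 1.6]
width: 0.0175
gripper_force: 6.3
```

Call:
{"op": "servo_tool", "data": {
  "increments": [
    [-0.5, 0, 0, 0, 0, 0, 0.6],
    [-0.5, 0, 0, 0, 0, 0, 0.6],
    [-0.5, 0, 0, 0, 0, 0, 0.6],
    [-0.4, 0, 0, 0, 0, 0, 0.6],
    [-0.4, 0, 0, 0, 0, 0, 0.6]
  ]
}}

```text
clock: 8.7
position: [0.6016, -0.0427, 0.0093]
ee_rot: [-0.003, 0.696, 0.718, 0.002]
contact_force: [0.2, 12.0, 2.0]
width: 0.017
gripper_force: 5.8
```

Call:
{"op": "servo_tool", "data": {
  "increments": [
    [-0.3, 0, 0, 0, 0, 0, 0.6],
    [-0.3, 0, 0, 0, 0, 0, 0.6],
    [-0.2, 0, 0, 0, 0, 0, 0.6],
    [-0.2, 0, 0, 0, 0, 0, 0.6],
    [-0.1, 0, 0, 0, 0, 0, 0.6]
  ]
}}

```text
clock: 9.2
position: [0.602, -0.0539, 0.0093]
ee_rot: [-0.003, 0.696, 0.718, 0.002]
contact_force: [-0.0, 11.2, 2.1]
width: 0.017
gripper_force: 5.5
```

```bash
python3 - <<'E'
from h import *
b=save("side","s5")
s=manip.get_state(); print(s["clock"],s["width"],s["contact_force"],s["position"])
y=cv2.inRange(cv2.cvtColor(b,cv2.COLOR_RGB2HSV),(24,180,120),(33,255,255)); print("pad px",np.argwhere(y).mean(0)[::-1])
cv2.imwrite("pics/c5.png",cv2.resize(b[230:330,180:300][:,:,::-1],(600,500),interpolation=cv2.INTER_CUBIC))
E
```

```text
9.25 0.01709684521026067 [-0.50353808 10.90137165  2.33330346] [ 0.6019681  -0.0540955   0.00929711]
pad px [152.66470588 243.22941176]
```

View pics/c5.png

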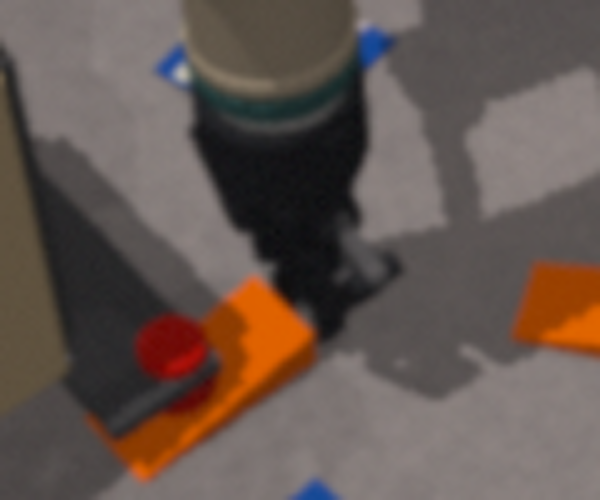

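The wedge is going in under the foot and the tower is rising; the pad moved from (157,245) to (153,243). I'll keep going to the hard stop.

Call:
{"op": "servo_tool", "data": {
  "increments": [
    [-0.2, 0, 0, 0, 0, 0, 0.6],
    [-0.2, 0, 0, 0, 0, 0, 0.6],
    [-0.1, 0, 0, 0, 0, 0, 0.6],
    [-0.1, 0, 0, 0, 0, 0, 0.6],
    [0, 0, 0, 0, 0, 0, 0.6]
  ]
}}

```text
clock: 9.75
position: [0.6022, -0.0601, 0.0093]
ee_rot: [-0.002, 0.696, 0.718, 0.001]
contact_force: [-0.2, 10.4, 3.0]
width: 0.0171
gripper_force: 5.0
```

Call:
{"op": "servo_tool", "data": {
  "increments": [
    [-0.1, 0, 0, 0, 0, 0, 0.6],
    [-0.1, 0, 0, 0, 0, 0, 0.6],
    [-0.1, 0, 0, 0, 0, 0, 0.6],
    [0, 0, 0, 0, 0, 0, 0.6],
    [0, 0, 0, 0, 0, 0, 0.6]
  ]
}}

```text
clock: 10.25
position: [0.6023, -0.0631, 0.0093]
ee_rot: [-0.002, 0.696, 0.718, 0.001]
contact_force: [-0.0, 9.5, 3.3]
width: 0.0171
gripper_force: 4.9
```

Call:
{"op": "servo_tool", "data": {
  "increments": [
    [-0.1, 0, 0, 0, 0, 0, 0.6],
    [-0.1, 0, 0, 0, 0, 0, 0.6],
    [-0.1, 0, 0, 0, 0, 0, 0.6],
    [0, 0, 0, 0, 0, 0, 0.6],
    [0, 0, 0, 0, 0, 0, 0.6]
  ]
}}

```text
clock: 10.75
position: [0.6023, -0.0645, 0.0093]
ee_rot: [-0.003, 0.696, 0.718, 0.002]
contact_force: [-0.5, 14.5, 3.1]
width: 0.0171
gripper_force: 7.2
```

Call:
{"op": "servo_tool", "data": {
  "increments": [
    [-0.1, 0, 0, 0, 0, 0, 0.6],
    [-0.1, 0, 0, 0, 0, 0, 0.6],
    [0, 0, 0, 0, 0, 0, 0.6],
    [0, 0, 0, 0, 0, 0, 0.6],
    [0, 0, 0, 0, 0, 0, 0.6]
  ]
}}

```text
clock: 11.25
position: [0.6023, -0.0651, 0.0093]
ee_rot: [-0.004, 0.696, 0.718, 0.003]
contact_force: [0.6, 18.0, 2.9]
width: 0.0173
gripper_force: 9.0
```

```bash
python3 - <<'E'
from h import *
b=save("side","s6")
s=manip.get_state(); print(s["clock"],s["contact_force"],s["position"])
y=cv2.inRange(cv2.cvtColor(b,cv2.COLOR_RGB2HSV),(24,180,120),(33,255,255)); c=np.argwhere(y).mean(0)[::-1];print("pad px",c,ray("side",c,.243))
F=np.array([.603,-.124,0])
for th in(-86,-88,-90):
    r=np.radians(th);P=F+[.08*np.cos(r)+.058*np.sin(r),.08*np.sin(r)-.058*np.cos(r),.244];print(th,P,proj("side",P))
E
```

```text
11.3 [ 0.71311149 18.26153665  2.51803809] [ 0.60226477 -0.06515593  0.00932155]
pad px [151.23391813 242.74269006] [ 0.54516256 -0.20949767  0.243     ]
-86 [ 0.5507218 -0.207851   0.244    ] [153.25546569 243.6176936 ]
-88 [ 0.54782729 -0.20597544  0.244     ] [153.39924708 242.3058068 ]
-90 [ 0.545 -0.204  0.244] [153.60442652 240.9960414 ]
```

It has reached the hard stop: the force rises from 9.5 to 18 N while the travel stalls. I'll back off, rise, and go over the pad at about (0.546, -0.207).

Call:
{"op": "servo_tool", "data": {
  "increments": [
    [1, 0, 0, 0, 0, 0, 0.6],
    [3, 0, 0, 0, 0, 0, 0.6],
    [0, 0, -3, 0, 0, 0, 1],
    [0, 0, -4.5, 0, 0, 0, 1],
    [0, 0, -4.5, 0, 0, 0, 1]
  ]
}}

```text
clock: 11.8
position: [0.6013, -0.0313, 0.13]
ee_rot: [-0.0, 0.695, 0.719, -0.001]
contact_force: [0.8, -0.6, -0.0]
width: -0.0001
gripper_force: 0.0
```

Call:
{"op": "servo_tool", "data": {
  "increments": [
    [0, 0, -4.5, 0, 0, 0, 1],
    [0, 0, -4.5, 0, 0, 0, 1],
    [0, 0, -4.5, 0, 0, 0, 1],
    [0, 0, -3.5, 0, 0, 0, 1],
    [0, 0, 0, 0, 0, 0, 1]
  ]
}}

```text
clock: 12.3
position: [0.6045, -0.0321, 0.3058]
ee_rot: [0.005, 0.695, 0.719, 0.003]
contact_force: [-0.1, 0.4, -0.0]
width: -0.0002
gripper_force: 0.0
```

```bash
python3 - <<'E'
from h import *
b=save("side","s7")
y=cv2.inRange(cv2.cvtColor(b,cv2.COLOR_RGB2HSV),(24,180,120),(33,255,255)); c=np.argwhere(y).mean(0)[::-1];print("pad px",c,ray("side",c,.243))
print(manip.get_state()["contact_force"])
plan([([.546,-.207,.30],92,5)],1)
cv2.imwrite("pics/c7.png",cv2.resize(b[220:330,120:280][:,:,::-1],(720,495),interpolation=cv2.INTER_CUBIC))
E
```

```text
pad px [148.1038961 244.       ] [ 0.54415326 -0.21576529  0.243     ]
[ 0.03064008  0.67648231 -0.09398983]
from [ 0.6032 -0.0319  0.3025] 91.95 tilt [ 0.007 -0.002 -1.   ]
[np.float64(-3.46), np.float64(-1.26), np.float64(0.05), 0, 0, np.float64(-0.01), 1],
[np.float64(-3.46), np.float64(-1.26), np.float64(0.05), 0, 0, np.float64(-0.01), 1],
[np.float64(-3.46), np.float64(-1.26), np.float64(0.05), 0, 0, np.float64(-0.01), 1],
[np.float64(-3.46), np.float64(-1.27), np.float64(0.05), 0, 0, np.float64(-0.01), 1],
[np.float64(-3.46), np.float64(-1.26), np.float64(0.05), 0, 0, np.float64(-0.01), 1]
```

View pics/c7.png

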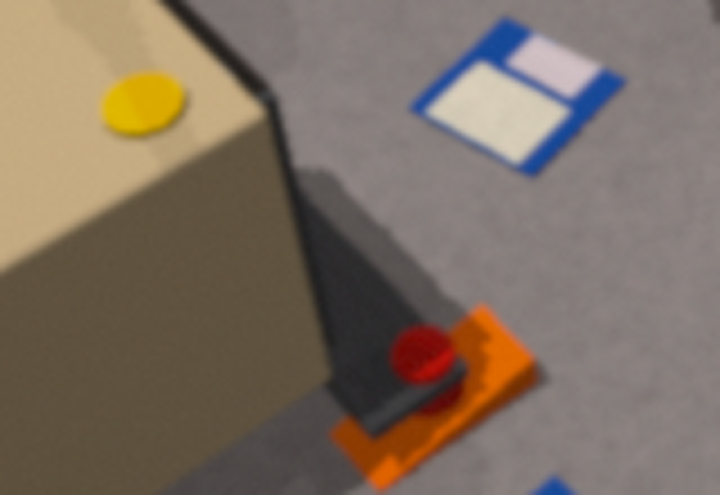

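The wedge sits under the foot, at (430,400) in the crop, and the tower stands level. The pad centre at (143,104) is full-frame pixel (151.8,243), which matches the estimate; a shadow skewed the colour centroid. Next I'll move over the pad and press.

Call:
{"op": "servo_tool", "data": {
  "increments": [
    [-3.5, -1.3, 0, 0, 0, 0, 1],
    [-3.5, -1.3, 0, 0, 0, 0, 1],
    [-3.5, -1.3, 0, 0, 0, 0, 1],
    [-3.5, -1.3, 0, 0, 0, 0, 1],
    [-3.4, -1.2, 0, 0, 0, 0, 1]
  ]
}}

```text
clock: 12.85
position: [0.5424, -0.2085, 0.2974]
ee_rot: [-0.001, 0.695, 0.719, -0.001]
contact_force: [0.7, 0.3, 0.1]
width: -0.0002
gripper_force: 0.0
```

Call:
{"op": "servo_tool", "data": {
  "increments": [
    [0, 0, 1.5, 0, 0, 0, 1],
    [0, 0, 1.5, 0, 0, 0, 1],
    [0, 0, 1, 0, 0, 0, 1],
    [0, 0, 0.3, 0, 0, 0, 1],
    [0, 0, 0.2, 0, 0, 0, 1]
  ]
}}

```text
clock: 13.35
position: [0.5438, -0.2069, 0.2535]
ee_rot: [-0.001, 0.695, 0.719, -0.0]
contact_force: [-0.0, -0.6, -0.3]
width: 0.0003
gripper_force: 0.0
```

Call:
{"op": "servo_tool", "data": {
  "increments": [
    [0, 0, 0.2, 0, 0, 0, 1],
    [0, 0, 0.2, 0, 0, 0, 1],
    [0, 0, 0.1, 0, 0, 0, 1],
    [0, 0, 0, 0, 0, 0, 1],
    [0, 0, 0, 0, 0, 0, 1]
  ]
}}

```text
clock: 13.85
position: [0.5444, -0.207, 0.2521]
ee_rot: [0.002, 0.695, 0.719, 0.0]
contact_force: [-2.3, 0.9, 8.3]
width: -0.0001
gripper_force: 4.3
```

Call:
{"op": "servo_tool", "data": {
  "increments": [
    [0, 0, 0.1, 0, 0, 0, 1],
    [0, 0, 0, 0, 0, 0, 1],
    [0, 0, 0, 0, 0, 0, 1],
    [0, 0, 0, 0, 0, 0, 1],
    [0, 0, 0, 0, 0, 0, 1]
  ]
}}

```text
clock: 14.35
position: [0.5445, -0.2069, 0.2521]
ee_rot: [0.002, 0.695, 0.719, 0.001]
contact_force: [-3.3, 2.2, 11.7]
width: -0.0
gripper_force: 6.3
```

Call:
{"op": "servo_tool", "data": {
  "increments": [
    [0, 0, -1, 0, 0, 0, 1],
    [0, 0, -3, 0, 0, 0, 1],
    [0, 0, -4, 0, 0, 0, 1],
    [0, 0, -4, 0, 0, 0, 1],
    [0, 0, 0, 0, 0, 0, 1]
  ]
}}

```text
clock: 14.85
position: [0.5463, -0.2081, 0.3753]
ee_rot: [0.006, 0.695, 0.719, 0.002]
contact_force: [0.1, 0.4, 0.8]
width: 0.0002
gripper_force: 0.0
```

```bash
python3 - <<'E'
from h import *
b=save("side","s8"); print(manip.get_state()["contact_force"])
cv2.imwrite("pics/c8.png",cv2.resize(b[180:420,80:440][:,:,::-1],(720,480),interpolation=cv2.INTER_CUBIC))
E
```

```text
[-0.54108539  0.49980294  0.16947545]
```

View pics/c8.png

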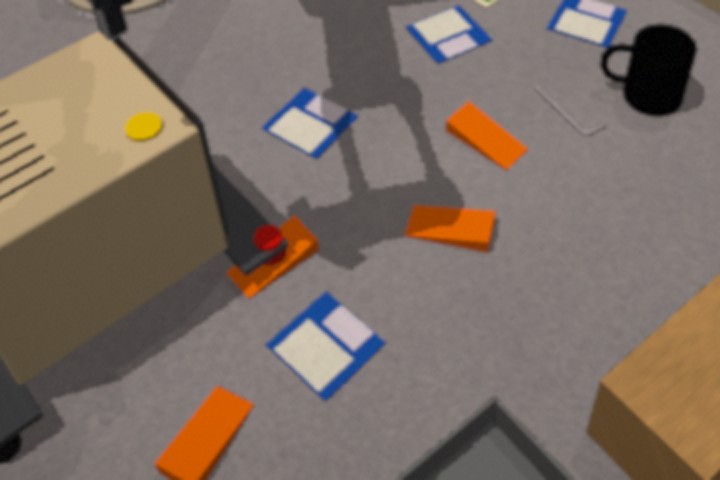

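The wedge is still under the foot at (270,258) and the pad at (143,126) has not sagged. The bystanders in view are where they were, and the robot is clear of everything. Handing in.

```bash
python3 -c "
from rig import manip
print(manip.sign_off())"
```

```text
the job is handed in; nothing more can be done
None
```

The wedge is pushed to its hard stop under the red foot and the tower looks level; the pad held firm under about 12 N, the robot is clear of everything, and the job is handed in (no verdict was returned).

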